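# Draw the sleeve carrier out to the unloading position

### The arm

A 7-joint arm with a two-finger parallel gripper is mounted at the origin on the work surface. World frame = base frame: x ahead of the robot, y to its left, z up, the work surface at z = 0. Lengths are in m, angles in rad, forces in N, time in s.
With the tool pointing down it reaches from about 0.4 to 0.875 m from the base axis. Payload 19.3 kg.
Tool frame: the origin (TCP) lies between the finger pads; the fingertips stand bot.tcp_to_tips ahead of it and the grasp point (between the pads) lies 3 mm ahead of it (bot.tcp_to_tips is the distance from the TCP to the fingertips, in m); x points along the fingers, y is the direction in which the jaws open and shut, and the axes are right-handed (so a half turn about x gives the same grasp; the last joint's range is limited). The gripper opens to 85 mm and grips with 20 to 120 N. Pads are 22 mm wide; open, the fingers measure 114 mm over their backs; the gripper's body (76 mm by 85 mm) begins 54 mm behind the grasp point. The pads swing forward as they close: fully open they stand 13 mm farther back than shut.
Start: joints at [-1.289, 0.521, -0.036, 1.599, 0.021, 1.021, -0.113], TCP at [0.215, 0.587, 0.224] pointing down, gripper open.
Joint ranges: [-2.91, 2.91], [-0.3, 2.13], [-1.5, 1.42], [0.17, 2.43], [-1.26, 4.41], [0.16, 1.93], [-2.52, 2.52]. Speed limits (rad/s): [1.89, 1.89, 2.39, 2.39, 3.01, 3.01, 3.01].

### API

Orientations are given as [roll, pitch, yaw] about the fixed x, y, z axes, in that order (R = Rz(yaw) Ry(pitch) Rx(roll)).
In Python, from workcell import bot, eyes gives the robot as it stands. The module is installed in compiled form; this text tells all that it offers.
- The arm moves only by the tool step_arm, never from a script. Its argument "targets" is a list that holds one entry, the list of rows, each a list of 7 numbers: the shift along the tool's x, y, z in cm, then the turn, a rotation vector about the tool's x, y, z in rad, then the opening, from 0 (shut) to 1 (fully open). A call has 1 to 10 rows; each row is the pose to reach, as a shift and turn from the pose measured when the call began, along the tool's axes at that moment; what a row does not reach only later rows make up. A row lasts 1/10 s, in which the tool goes at most 50 mm and 8.59 degrees, less where a joint would pass 70% of its speed; a pose out of reach is approached as far as the arm can. A call with a gripper value outside its range is refused whole. The fingers move at their own pace and stop on an object; "grip_force" is the grip in N (left out, the last holds). Time passes only in rows, so rows that repeat a pose let the fingers close. It gives the time, the measured TCP pose, the force and the opening at its end, in the units of the state.
- bot.observe(): the state, without advancing time (a new reading comes with each control period).
- eyes.grab_frame(name): name is "side" or "top"; returns the picture (400x640x3 uint8, red, green, blue); there is no depth.
- eyes.get_calibration(name): a dict with "fx", "fy", "cx", "cy" (pixels), "k1" (the pictures are not rectified: a ray, as slopes to the right and down, at radius r is drawn at 1 + k1 r^2 times it, then the intrinsics apply), "camera_from_world" (4x4, takes a point from world to camera coordinates). Camera axes: x right, y down, z forward; pixel columns grow to the right and rows downward; lengths in m; the calibration is good to about 2 mm. A picture is of the moment at which its call begins. get_calibration takes no time and is no camera call.
- bot.job_done(): hands the job in, once; it reports no verdict.
The state is a dict: "clock": time; "qpos": joint angles; "qd": joint speeds; "joint_efforts": joint torques, N m; "position": TCP position; "tool_rot": TCP orientation; "force": force on the tool from outside, world axes, zero at the start; "moment": the same for the moment, N m; "grip_width": finger opening in m.
Only numpy, scipy, OpenCV 4.12 (cv2) and the standard library are available. Lean on these libraries where they do the work, as an engineer would, in place of code of your own. Each camera call takes 0.05 s, during which the arm holds its last target.

### The job

The camera check is finished: draw the white sleeve carrier with the bow handle straight and level out of its guide channel from under the camera, until its steel cam holds the red roller lever aside and its front edge stands over the yellow band. Let go and leave it resting there, still in the channel, with both gear sleeves seated in their nests. Do not force the carrier if it binds, and leave the other things on the bench undisturbed.

Things in the scene. Friction and masses are not known exactly. Their poses are not given: they have to be found in the camera images.
- station: Vision station bolted to the bench: black base plate 450x320x12 mm carrying a guide channel, camera column and limit switch. Origin at bench level on the channel's centre line; +x along the channel, inward: the carrier is drawn out along -x; z up. Plate: x -240 to +210, y -170 to +150 mm. Two wear strips bear the carrier at z 18 mm, in the channel and before it to x -230.
- mouth (a point): Middle of the mouth of the aluminium channel, at wear-strip height, station axes. The channel runs 250 mm inward from here, 123 mm wide, open on top between two lips (inner edges 49 mm either side of centre, tops 35.5 mm above the bench). The carrier has 1.5 mm play each side and 1.5 mm under the lips; nothing stops it from being pulled right out.
- ring_light (a point): Centre of the camera's ring light's underside, 141 mm above the bench; 96 mm across, station axes. The camera above it reaches 338 mm; its column, 40 mm square, 317 mm tall, stands 42 mm inward (+x) and 135 mm to the -y side of here.
- carrier: White plastic plate 240 (x) x 120 (y) x 10 mm in the channel, with handle, cam and two nests; 0.37 to 0.53 kg plus two sleeves of 0.2 kg; drags with plain friction, under 12 N. Origin at the centre of its underside, axes as the station's; front edge at x -120 mm. Steel cam at z 20 to 30 mm on its +y side: ramp from (x -90, y 55) to (-60, 75), then flat at y 75 to x 0.
- handle (a point): Middle of the carrier's steel bow handle: a round bar 12 mm thick along the carrier's y, 70 mm clear between its two posts, its axis 34 mm above the carrier's top face and 62 mm above the bench. Free space of 50 mm or more on both sides of the bar (along x). Axes are the carrier's.
- carrier_front (a point): Middle of the carrier's front edge, at its underside, 20 mm in front of the handle bar. Axes are the carrier's.
- unload_band (a point): Middle of the yellow band, 46 mm wide along the channel, painted across the base plate and its wear strips in front of the channel, 120 mm in front of the mouth; here at the height of the wear strips. Axes are the station's.
- roller_lever (a joint): Angle (rad) of the limit switch's 35 mm lever with the red roller, on an upright pivot beside the channel. 0 = sprung to rest; the cam pushes the roller outward (station +y) and the angle grows to about 0.5. Tripped above 0.35. Light spring, 2 to 3 N at the roller. With the carrier's front edge over the yellow band the roller stands on the cam's flat.
- roller (a point): Centre of the red roller, 18 mm across, 44 mm above the bench; at rest 17 mm in front of the mouth and 71 mm to the station's +y side. The blue switch body lies beside the channel at y 84 to 118 mm; the lever's top is at 60 mm.
- sleeve_a: Steel gear sleeve, a ring 58 mm outside, 40 mm inside, 22 mm high, lying round a low boss on the carrier at its x = +20 mm. Origin at the centre of its underside.
- sleeve_b: The same kind of sleeve, on the carrier at its x = +85 mm. Origin at the centre of its underside.
- nest_a (a point): Centre of the first nest, on the carrier's top face, where sleeve_a's origin belongs.
- nest_b (a point): Centre of the second nest, where sleeve_b's origin belongs.
- sleeve_c: A spare sleeve of the same kind standing on the station's base plate, on the -y side of the channel in front of its mouth. To be left alone.
- sleeve_d: A sleeve standing on the bench at the left. To be left alone.
- sleeve_e: A sleeve standing on the bench at the left. To be left alone.
- shaft_a: Piston shaft, 42 mm across its collar and 95 mm tall, upright in a holder block at the right. To be left alone.
- shaft_b: The second piston shaft in the same block. To be left alone.
- scanner: Black and yellow hand scanner in its yellow cradle in the red-taped field at the right, about 110 mm tall. To be left alone.
- mouse: Black computer mouse on the bench at the left. To be left alone.
Mind the look-alikes: they are no part of the job. What is shaped like the sleeve_b but purple is not meant.

How it is judged:
At the end, for the whole second after the job is handed in: The lever is held aside by the cam, past its trip point (above 0.35 rad); the carrier's front edge is within 30 mm of the middle of the yellow band, the carrier lies level on its strips and straight in the channel (within 0.06 rad), at rest and let go; both sleeves are in their nests (within 6 mm) (value of joint roller_lever above 0.35 rad and x of carrier_front in the frame of unload_band between -0.03 and 0.03 m and z of carrier_front in the frame of unload_band below 0.003 m and angle between the x axis of carrier and the x axis of station, either way round below 0.06 rad and linear speed of carrier below 0.01 m/s and distance between sleeve_a and nest_a below 0.006 m and distance between sleeve_b and nest_b below 0.006 m); the robot touches nothing.
It fails at once if the carrier is tipped more than 0.06 rad (3.5 degrees) out of level (angle between carrier's own z axis and vertical above 0.06 rad).
It fails at once if the carrier is forced against the channel with more than 60 N (contact force between carrier and station above 60 N).
It fails at once if a bystander is moved more than 20 mm (distance of any of sleeve_c, sleeve_d, sleeve_e, shaft_a, shaft_b, scanner, mouse from where it was at the start of the episode above 0.02 m).
It also fails if it takes over 35 s, if anything falls off the work surface, if the arm or the gripper's body presses on something with over 40 N, if the wrist force passes 120 N, or if a joint passes its speed limit or range.

## Working session

There is one attempt and no reset: what is moved stays moved. The work goes in short steps, Python scripts to look and compute and a tool call to move; the robot and the scene stay as the last step left them, time stands still between calls to the robot, and variables do not carry over. Pictures are saved under pics/ and viewed, and the job is handed in when it is done.

Besides the shell and the picture viewer there is one more tool, called by a JSON object that holds its "name" and its "arguments", one argument or row to a line. step_arm: Moves the arm, as the interface text tells. Its arguments: {"type":"object","properties":{"targets":{"type":"array","items":{"type":"array","items":{"type":"array","items":{"type":"number"}}}},"grip_force":{"type":"number"}},"required":["targets"]}

```bash
mkdir -p pics
python3 - <<'E'
from workcell import bot, eyes
import cv2, numpy as np
s=bot.observe(); print(s, bot.tcp_to_tips)
for n in("side","top"):
    im=eyes.grab_frame(n); cv2.imwrite(f"pics/{n}0.png",im[:,:,::-1]); c=eyes.get_calibration(n); print(n,c)
E
```

```text
{'clock': 0.0, 'qpos': array([-1.28920635,  0.52201777, -0.03631016,  1.60001108,  0.0211934 ,
        1.02110978, -0.11279088]), 'qd': array([-0.00100685, -0.00069282,  0.00059751,  0.00028946,  0.00025904,
       -0.00023277,  0.00085739]), 'joint_efforts': array([-1.74357087e-03, -9.27093029e+01,  1.97926417e+00, -3.69953585e+01,
        1.77952449e-02,  7.87282304e-03, -1.68457854e-05]), 'position': array([0.2152835 , 0.58637459, 0.22332249]), 'tool_rot': array([-1.49609802,  1.56963511, -1.84790719]), 'force': array([-0.09442382, -0.35564402,  0.20982883]), 'moment': array([-0.00600962, -0.00906861, -0.03765254]), 'grip_width': 0.08562985038047619} 0.022
side {'fx': 519.2390082722947, 'fy': 519.2390082722947, 'cx': 320.29288911317434, 'cy': 201.52572259183316, 'k1': 0.041100045687072366, 'camera_from_world': array([[-0.99102802, -0.13280722, -0.0150232 ,  0.57531535],
       [-0.06361662,  0.5675732 , -0.82086149,  0.19256046],
       [ 0.1175431 , -0.81254102, -0.57092969,  1.61642106],
       [ 0.        ,  0.        ,  0.        ,  1.        ]])}
top {'fx': 420.7535521562317, 'fy': 420.7535521562317, 'cx': 318.29123389347484, 'cy': 194.90212832558953, 'k1': -0.03605931270792485, 'camera_from_world': array([[-0.01622526, -0.99979485, -0.01212402, -0.06819492],
       [-0.99237229,  0.01758444, -0.1220165 ,  0.58170106],
       [ 0.12220466,  0.01005179, -0.99245402,  1.8107445 ],
       [ 0.        ,  0.        ,  0.        ,  1.        ]])}
```

View pics/side0.png

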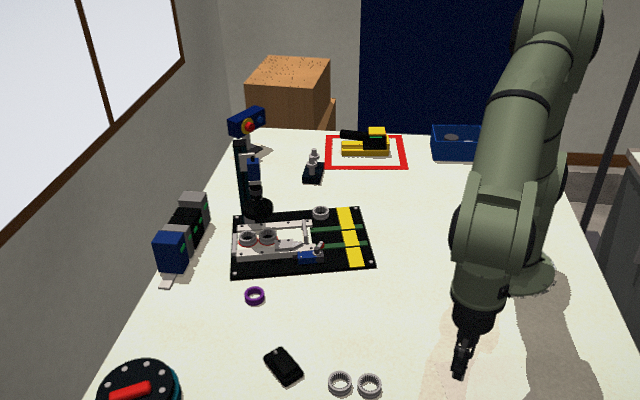

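View pics/top0.png

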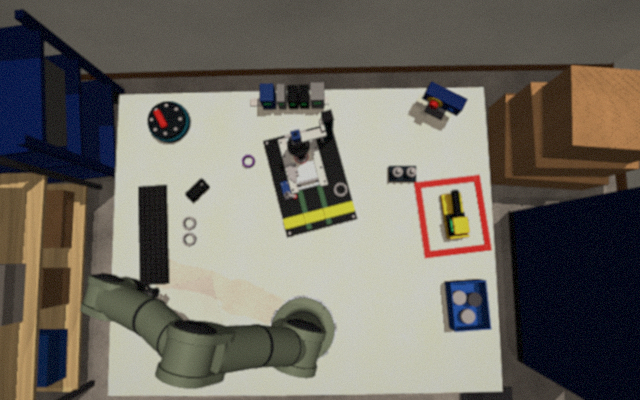

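The side view shows the station around (300,242), with the yellow band at (350,235) and the purple decoy ring at (255,296). In the top view the station is at (310,185) and the band at (320,215). Next I'll enlarge both.

Run:
```python
import cv2
a=cv2.imread("pics/side0.png")[195:285,220:385]; cv2.imwrite("pics/sc0.png",cv2.resize(a,None,fx=4.8,fy=4.8,interpolation=cv2.INTER_CUBIC))
a=cv2.imread("pics/top0.png")[100:245,240:380]; cv2.imwrite("pics/tc0.png",cv2.resize(a,None,fx=4,fy=4,interpolation=cv2.INTER_CUBIC))
```

```text
(no output)
```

View pics/sc0.png

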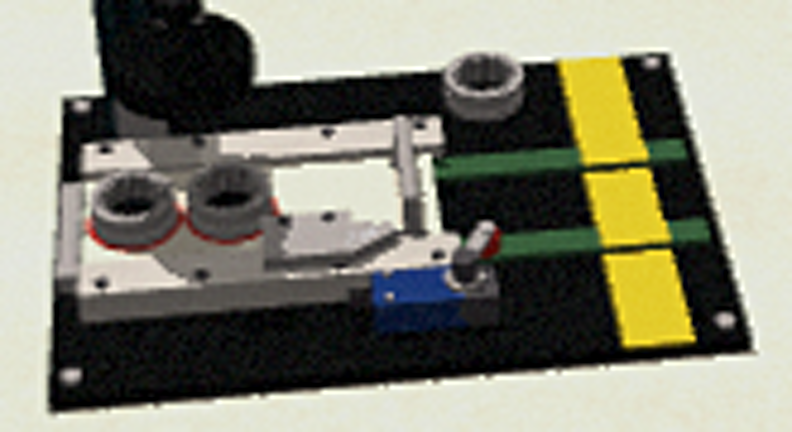

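View pics/tc0.png

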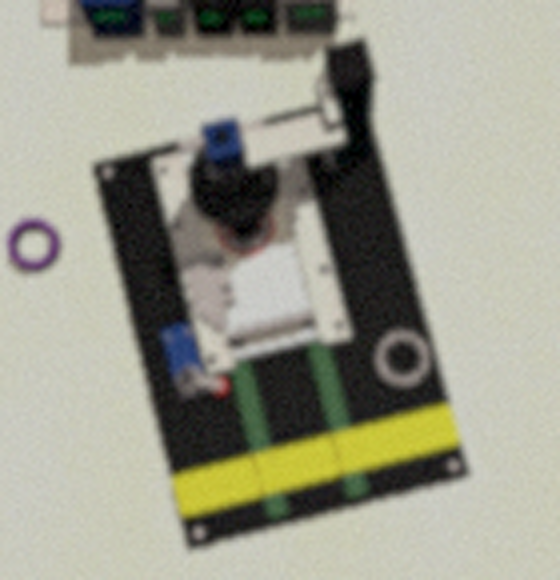

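```bash
cat > h.py <<'E'
import numpy as np, cv2
from workcell import bot, eyes
def ray(n,uv):
    c=eyes.get_calibration(n); d=np.array([(uv[0]-c['cx'])/c['fx'],(uv[1]-c['cy'])/c['fy']]); p=d.copy()
    for _ in range(20): p=d/(1+c['k1']*(p@p))
    T=c['camera_from_world']; R=T[:3,:3]; return -R.T@T[:3,3], R.T@np.array([p[0],p[1],1])
def onz(n,uv,z):
    o,d=ray(n,uv); return (o+d*(z-o[2])/d[2])[:3]
def proj(n,P):
    c=eyes.get_calibration(n); q=c['camera_from_world']@np.append(P,1); p=q[:2]/q[2]; p=p*(1+c['k1']*(p@p))
    return np.array([c['fx']*p[0]+c['cx'],c['fy']*p[1]+c['cy']])
def tri(u,v):
    o1,d1=ray('side',u); o2,d2=ray('top',v)
    k=np.linalg.lstsq(np.c_[d1,-d2],o2-o1,rcond=None)[0]; a,b=o1+k[0]*d1,o2+k[1]*d2
    return (a+b)/2,np.linalg.norm(a-b)
S=lambda x,y:((x+.5)/4.8-.5+220,(y+.5)/4.8-.5+195)
T=lambda x,y:((x+.5)/4-.5+240,(y+.5)/4-.5+100)
E
python3 - <<'E'
from h import *
loc=np.array([[210,150],[210,-170],[-240,-170],[-240,150]])/1000
def fit(L,W):
    lm,wm=L.mean(0),W.mean(0); H=(L-lm).T@(W-wm); a=np.arctan2(H[0,1]-H[1,0],H[0,0]+H[1,1])
    R=np.array([[np.cos(a),-np.sin(a)],[np.sin(a),np.cos(a)]]); t=wm-R@lm
    print("yaw",a,"t",t,"res mm",((L@R.T+t)-W).round(4).tolist()); return a,t
side=[S(50,407),S(65,98),S(668,53),S(755,350)]
W=np.array([onz('side',p,.012)[:2] for p in side]); a,t=fit(loc,W)
top=[T(95,162),T(468,472),T(190,548)]
W2=np.array([onz('top',p,.012)[:2] for p in top]); a,t=fit(loc[[0,2,3]],W2)
R=np.array([[np.cos(a),-np.sin(a)],[np.sin(a),np.cos(a)]])
def st(P): return np.r_[R.T@(P[:2]-t),P[2]].round(4)
# handle bar
for n,ps in(('side',[S(402,122),S(412,200)]),('top',[T(232,352),T(315,330)])):
    for p in ps:
        P=onz(n,p,.062); print(n,P.round(4),st(P))
for n,ps in(('side',[S(590,58),S(657,345)]),('top',[T(177,494),T(456,426)])):
    for p in ps: P=onz(n,p,.012); print('band',n,P.round(4),st(P))
print('roller',tri(S(490,240),T(221,386)))
E
```

```text
yaw 0.2386180433059236 t [ 0.66349216 -0.01644961] res mm [[0.0032, -0.0031], [-0.0, 0.0046], [-0.0032, 0.0044], [-0.0, -0.0059]]
yaw 0.23848510589352057 t [ 0.67033838 -0.02628122] res mm [[0.0014, 0.0023], [-0.0021, -0.0029], [0.0007, 0.0006]]
side [ 0.6453 -0.0697  0.062 ] [-0.0346 -0.0363  0.062 ]
side [0.6251 0.0141 0.062 ] [-0.0344  0.05    0.062 ]
top [0.6105 0.0107 0.062 ] [-0.0494  0.0501  0.062 ]
top [ 0.633  -0.0796  0.062 ] [-0.0489 -0.043   0.062 ]
band side [ 0.5309 -0.2299  0.012 ] [-0.1836 -0.1649  0.012 ]
band side [0.4572 0.0811 0.012 ] [-0.1817  0.1547  0.012 ]
band top [0.4606 0.0761 0.012 ] [-0.1797  0.149   0.012 ]
band top [ 0.5305 -0.2333  0.012 ] [-0.1848 -0.1682  0.012 ]
roller (array([0.5741478 , 0.02429319, 0.0414659 ]), np.float64(0.003910378610446301))
```

Run:
```python
import cv2
a=cv2.imread("pics/side0.png")[212:258,290:330]; a=cv2.resize(a,None,fx=10,fy=10,interpolation=cv2.INTER_CUBIC)
b=cv2.imread("pics/top0.png")[165:205,282:332]; b=cv2.resize(b,None,fx=10,fy=10,interpolation=cv2.INTER_CUBIC)
b=cv2.convertScaleAbs(b,alpha=1)
cv2.imwrite("pics/sc1.png",a);cv2.imwrite("pics/tc1.png",b)
```

```text
(no output)
```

View pics/sc1.png

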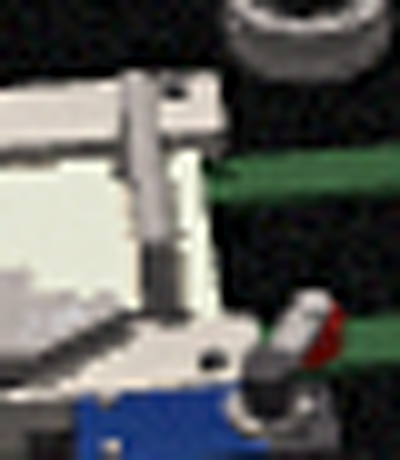

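View pics/tc1.png

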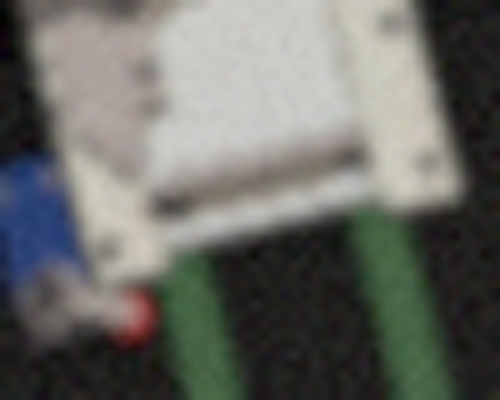

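```bash
cat >> h.py <<'E'
S1=lambda x,y:((x+.5)/10-.5+290,(y+.5)/10-.5+212)
T1=lambda x,y:((x+.5)/10-.5+282,(y+.5)/10-.5+165)
E
python3 - <<'E'
from h import *
a=.2386;R=np.array([[np.cos(a),-np.sin(a)],[np.sin(a),np.cos(a)]]);t=np.array([.667,-.022])
st=lambda P:np.r_[R.T@(P[:2]-t),P[2]].round(4)
print('bar tri',tri(S1(142,158),T1(260,168)))
for n,p,z,k in[('side',S1(132,78),.062,'far'),('side',S1(152,240),.062,'near'),('side',S1(142,158),.062,'mid'),
 ('top',T1(165,188),.062,'near'),('top',T1(355,143),.062,'far'),('top',T1(260,168),.062,'mid'),
 ('top',T1(172,243),.028,'front'),('top',T1(375,196),.028,'front'),('side',S1(207,190),.028,'front'),('side',S1(217,300),.028,'front'),
 ('top',T1(105,280),.0355,'lip+outer'),('top',T1(462,197),.0355,'lip-outer'),('side',S1(222,72),.0355,'lip-outer'),
 ('top',T1(132,316),.044,'roller')]:
    P=onz(n,p,z); print(k,n,P.round(4),st(P))
E
```

```text
bar tri (array([ 0.63778338, -0.03258598,  0.06059601]), np.float64(0.0005919930121086915))
far side [ 0.6479 -0.0732  0.062 ] [-0.0306 -0.0452  0.062 ]
near side [0.6278 0.0108 0.062 ] [-0.0303  0.0411  0.062 ]
mid side [ 0.6378 -0.0308  0.062 ] [-0.0305 -0.0017  0.062 ]
near top [0.6292 0.0087 0.062 ] [-0.0294  0.0388  0.062 ]
far top [ 0.6475 -0.0741  0.062 ] [-0.0313 -0.046   0.062 ]
mid top [ 0.6373 -0.0327  0.062 ] [-0.0314 -0.0033  0.062 ]
front top [0.6098 0.0079 0.028 ] [-0.0485  0.0425  0.028 ]
front top [ 0.6291 -0.0821  0.028 ] [-0.051  -0.0495  0.028 ]
front side [ 0.6217 -0.0595  0.028 ] [-0.0529 -0.0258  0.028 ]
front side [ 0.6099 -0.003   0.028 ] [-0.051   0.0319  0.028 ]
lip+outer top [0.5929 0.0371 0.0355] [-0.0581  0.0749  0.0355]
lip-outer top [ 0.6269 -0.1204  0.0355] [-0.0622 -0.0862  0.0355]
lip-outer side [ 0.6246 -0.1149  0.0355] [-0.0631 -0.0802  0.0355]
roller top [0.5757 0.0248 0.044 ] [-0.0777  0.067   0.044 ]
```

The bar's midpoint triangulates to (0.638,-0.032,0.061). That matches the stated height of 0.062, and the two views agree to 0.6 mm. I'll locate the ring light for clearance and plan the approach.

```bash
cat >> h.py <<'E'
from scipy.spatial.transform import Rotation as Ro
A=.2386;SX=np.array([np.cos(A),np.sin(A),0]);SY=np.array([-np.sin(A),np.cos(A),0])
BAR=np.array([.6376,-.0318,.062])
def goalR(tilt): # tool x: down, leaning so body goes to -SX by tilt ; tool y = along station x
    x=np.array([0,0,-1])*np.cos(tilt)+SX*np.sin(tilt); return x
def plan(tcp,tilt,sgn=1):
    s=bot.observe(); R0=Ro.from_euler('xyz',s['tool_rot']).as_matrix(); p=s['position']
    x=goalR(tilt); z=np.cross(x,0)if 0 else None
    z=sgn*SY; y=np.cross(z,x); R1=np.c_[x,y,z]
    d=R0.T@(np.array(tcp)-p)*100; rv=Ro.from_matrix(R0.T@R1).as_rotvec()
    return d.round(2),rv.round(3)
E
python3 - <<'E'
from h import *
s=bot.observe(); print(Ro.from_euler('xyz',s['tool_rot']).as_matrix().round(3))
t=np.array([.667,-.022,0])
o=onz('side',S(207,65),.141);print('ring side',o,(o-t)@SX,(o-t)@SY)
o=onz('top',T(235,190),.20);print('ring top',o,(o-t)@SX,(o-t)@SY)
for tl in(0,.2,.35):
  x=goalR(tl); g=BAR-.003*x; pre=g-.10*x
  print(tl,'grasp',g.round(4),'pre',pre.round(4))
  for sg in(1,-1): print(sg,plan(pre,tl,sg),plan(g,tl,sg))
E
```

```text
[[-0.     0.345  0.939]
 [-0.001  0.939 -0.345]
 [-1.    -0.001  0.   ]]
ring side [ 0.76308438 -0.01307902  0.141     ] 0.09547069374882429 -0.014040574082180955
ring top [ 0.75670908 -0.00216218  0.2       ] 0.0918561264666398 -0.001926263100440286
0 grasp [ 0.6376 -0.0318  0.065 ] pre [ 0.6376 -0.0318  0.165 ]
1 (array([  5.89, -43.48,  60.95]), array([-2.161e+00, -1.000e-03,  1.000e-03])) (array([ 15.89, -43.47,  60.94]), array([-2.161e+00, -1.000e-03,  1.000e-03]))
-1 (array([  5.89, -43.48,  60.95]), array([0.98 , 0.001, 0.001])) (array([ 15.89, -43.47,  60.94]), array([0.98 , 0.001, 0.001]))
0.2 grasp [ 0.637  -0.0319  0.0649] pre [ 0.6177 -0.0366  0.1629]
1 (array([  6.1 , -44.62,  59.25]), array([-2.153, -0.217, -0.115])) (array([ 15.89, -43.5 ,  60.89]), array([-2.153, -0.217, -0.115]))
-1 (array([  6.1 , -44.62,  59.25]), array([ 0.977, -0.097,  0.185])) (array([ 15.89, -43.5 ,  60.89]), array([ 0.977, -0.097,  0.185]))
0.35 grasp [ 0.6366 -0.032   0.0648] pre [ 0.6033 -0.0401  0.1588]
1 (array([  6.51, -45.44,  58.01]), array([-2.135, -0.378, -0.201])) (array([ 15.91, -43.53,  60.86]), array([-2.135, -0.378, -0.201]))
-1 (array([  6.51, -45.44,  58.01]), array([ 0.97 , -0.171,  0.322])) (array([ 15.91, -43.53,  60.86]), array([ 0.97 , -0.171,  0.322]))
```

The ring's near edge is about 76 mm behind the bar, so I'll approach with the tool leaning 0.2 rad outward, away from the camera.

{"name": "step_arm", "arguments": {
  "targets": [
    [[0,-2.8,3.7,0.098,-0.01,0.0185,1],[0,-5.6,7.4,0.196,-0.02,0.037,1],[0,-8.4,11.1,0.294,-0.03,0.055,1],[0,-11.2,14.8,0.392,-0.04,0.074,1],[0,-14,18.5,0.49,-0.05,0.092,1],[0,-16.8,22.2,0.588,-0.06,0.111,1],[0,-19.6,25.9,0.686,-0.07,0.13,1],[0,-22.4,29.6,0.784,-0.08,0.148,1],[0,-25.2,33.3,0.882,-0.09,0.167,1],[0,-28,37,0.977,-0.097,0.185,1]]
  ]
}}

```text
clock: 1.1
position: [0.4667, 0.1943, 0.2238]
tool_rot: [1.576, 1.37, 0.24]
force: [0.8, 0.1, -0.8]
grip_width: 0.0855
```

Run:
```python
from h import *
s=bot.observe(); print(s['clock'],s['position'],s['force'],s['qpos'].round(2))
x=goalR(.2); g=BAR-.003*x
print(plan(g-.15*x,.2,-1),plan(g-.05*x,.2,-1))
```

```text
1.1 [0.46670971 0.19434432 0.22375823] [ 0.83035369  0.05998548 -0.78930372] [-0.83  0.25  0.33  2.08 -0.04  0.63 -0.25]
(array([ 2.79,  7.92, 25.98]), array([-0.004, -0.   , -0.001])) (array([12.79,  7.91, 25.99]), array([-0.004, -0.   , -0.001]))
```

{"name": "step_arm", "arguments": {
  "targets": [
    [[0.4,1.2,4,0,0,0,1],[0.8,2.4,8,0,0,0,1],[1.2,3.6,12,0,0,0,1],[1.7,4.9,16,0,0,0,1],[2.1,6.1,20,0,0,0,1],[2.5,7.2,24,0,0,0,1],[2.8,7.9,26,-0.004,0,0,1],[2.8,7.9,26,-0.004,0,0,1],[2.8,7.9,26,-0.004,0,0,1]]
  ]
}}

```text
clock: 2.0
position: [0.6076, -0.0392, 0.2114]
tool_rot: [1.573, 1.371, 0.241]
force: [-0.2, 0.6, 0.1]
grip_width: 0.0856
```

Run:
```python
from h import *
s=bot.observe(); print(s['clock'],s['position'],s['force'],s['qpos'].round(2))
x=goalR(.2); g=BAR-.003*x
print(plan(g,.2,-1))
a=eyes.grab_frame('side')[:,:,::-1][100:300,200:400]; b=eyes.grab_frame('top')[:,:,::-1][90:290,230:430]
cv2.imwrite('pics/v1.png',cv2.resize(np.hstack([a,b]),None,fx=2,fy=2,interpolation=cv2.INTER_CUBIC))
```

```text
2.0 [ 0.60762538 -0.03924123  0.21136882] [-0.20299294  0.61600683  0.13800705] [-0.22  0.43  0.29  1.84 -0.27  0.7   0.46]
(array([ 1.495e+01,  6.000e-02, -1.000e-02]), array([-0., -0., -0.]))
```

View pics/v1.png

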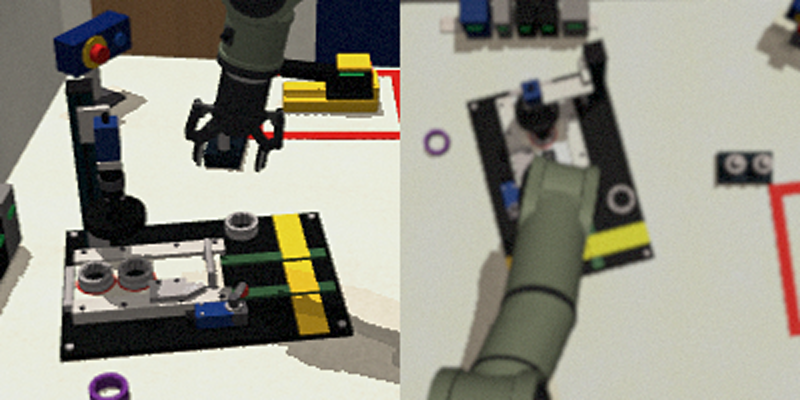

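The open gripper (crop 235,150) is above and in front of the bar (crop 213,262), well clear of the camera. I'll descend along the tool axis.

{"name": "step_arm", "arguments": {
  "targets": [
    [[2.5,0,0,0,0,0,1],[5,0,0,0,0,0,1],[7.5,0,0,0,0,0,1],[9.5,0.05,0,0,0,0,1],[11.5,0.05,0,0,0,0,1],[13,0.05,0,0,0,0,1],[14.2,0.05,0,0,0,0,1],[14.95,0.06,0,0,0,0,1],[14.95,0.06,0,0,0,0,1]]
  ]
}}

```text
clock: 3.0
position: [0.6368, -0.0305, 0.0647]
tool_rot: [1.576, 1.371, 0.245]
force: [-0.7, -0.4, -0.1]
grip_width: 0.0852
```

Run:
```python
from h import *
s=bot.observe(); print(s['clock'],s['position'],s['force'],s['qpos'].round(2))
x=goalR(.2); g=BAR-.003*x
print(plan(g,.2,-1))
a=eyes.grab_frame('side')[:,:,::-1][170:270,250:370]
cv2.imwrite('pics/v2.png',cv2.resize(a,None,fx=5,fy=5,interpolation=cv2.INTER_CUBIC))
```

```text
3.0 [ 0.63680195 -0.03051402  0.06470756] [-0.69594869 -0.37633227 -0.11066197] [-0.14  0.68  0.18  1.86 -0.37  0.44  0.55]
(array([-0.03, -0.01,  0.14]), array([ 0.002, -0.001,  0.   ]))
```

View pics/v2.png

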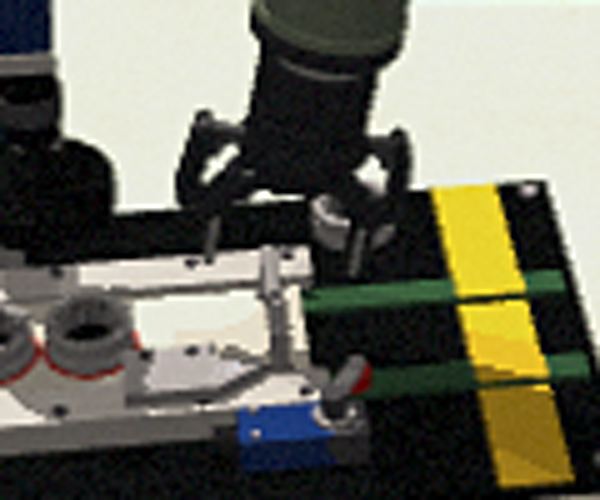

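Run:
```python
from h import *
s=bot.observe(); p=s['position']; x=goalR(.2); y=np.cross(-SY,x)
f=lambda P:((proj('side',P)-[250,170])*5).round(0)
print('tcp',f(p),'bar',f(BAR),'barends',f(BAR+.041*SY),f(BAR-.041*SY))
for d in(.022,.009):
  for sg in(1,-1): print(d,f(p+d*x+sg*.043*y))
```

```text
tcp [270. 283.] bar [269. 286.] barends [274. 325.] [264. 248.]
0.022 [199. 304.]
0.022 [329. 315.]
0.009 [202. 288.]
0.009 [332. 299.]
```

Run:
```python
from h import *
a=cv2.imread('pics/v2.png')[170:400,150:420]
a=cv2.convertScaleAbs(cv2.resize(a,None,fx=2.5,fy=2.5,interpolation=cv2.INTER_CUBIC),alpha=1.6,beta=20)
cv2.imwrite('pics/v3.png',a)
```

```text
(no output)
```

View pics/v3.png

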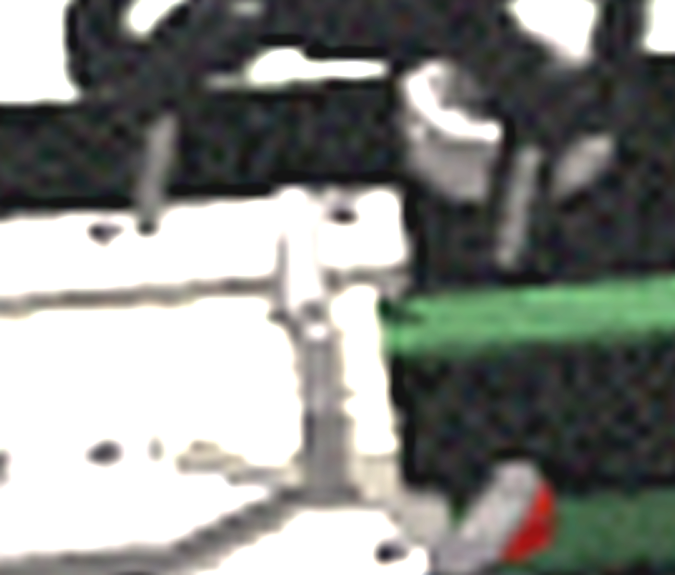

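Run:
```python
from h import *
a=cv2.imread('pics/v1.png')[180:360,340:640][:, :]
a=cv2.imread('pics/v1.png')[80:200,150:320]
p=np.array([.6076,-.0392,.2114]); x=goalR(.2); y=np.cross(-SY,x)
f=lambda P:((proj('side',P)-[200,100])*2-[150,80])*4
a=cv2.resize(a,None,fx=4,fy=4,interpolation=cv2.INTER_CUBIC); a=cv2.convertScaleAbs(a,alpha=1.6,beta=20)
for d,c in((0,(0,0,255)),(.009,(0,255,0)),(.022,(255,0,0))):
  for sg in(-1,0,1):
    q=f(p+d*x+sg*.043*y); print(d,sg,q); cv2.circle(a,tuple(int(v) for v in q),4,c,-1)
cv2.imwrite('pics/v4.png',a)
```

```text
0 -1 [406.87643883 394.22559408]
0 0 [297.90648289 383.42563159]
0 1 [187.80658975 372.50774286]
0.009 -1 [402.50086605 413.51488872]
0.009 0 [293.84220704 402.84619305]
0.009 1 [184.05982568 392.06239994]
0.022 -1 [396.22756656 441.17044992]
0.022 0 [288.01507526 430.68894667]
0.022 1 [178.68773822 420.09635393]
```

View pics/v4.png

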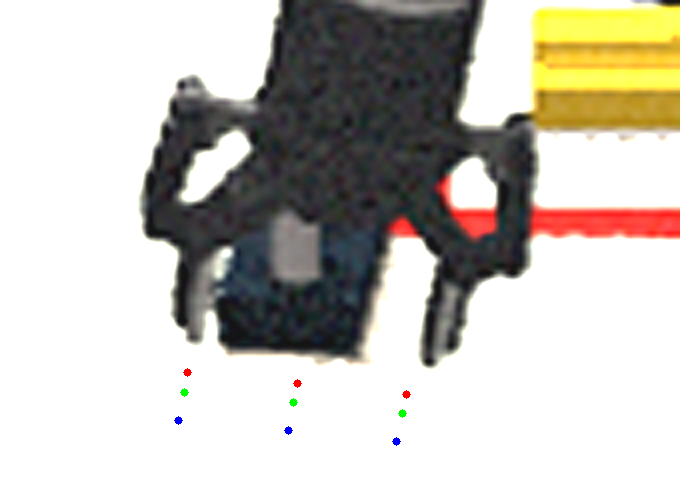

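Here the fingertips appear about 20 mm further back than the stated tool geometry predicts. I'll check that against the start pictures and the robot's own kinematics before closing.

Run:
```python
from h import *
p=np.array([.21528,.58637,.22332]); R=Ro.from_euler('xyz',[-1.496098,1.569635,-1.847907]).as_matrix()
out=[]
for n,off in(('side',(420,300)),('top',(100,240))):
  im=cv2.imread(f'pics/{n}0.png')[off[1]:off[1]+100,off[0]:off[0]+80]
  a=cv2.convertScaleAbs(cv2.resize(im,None,fx=5,fy=5,interpolation=cv2.INTER_CUBIC),alpha=1.7,beta=30)
  for d,c in((-.054+.003,(255,0,255)),(0,(0,0,255)),(.009,(0,255,0)),(.022,(255,0,0))):
   for sg in(-1,0,1):
    q=(proj(n,p+R@[d,sg*.043,0])-off)*5; cv2.circle(a,tuple(int(v) for v in q),3,c,-1)
  out.append(a)
cv2.imwrite('pics/v5.png',np.hstack(out))
```

```text
(no output)
```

View pics/v5.png

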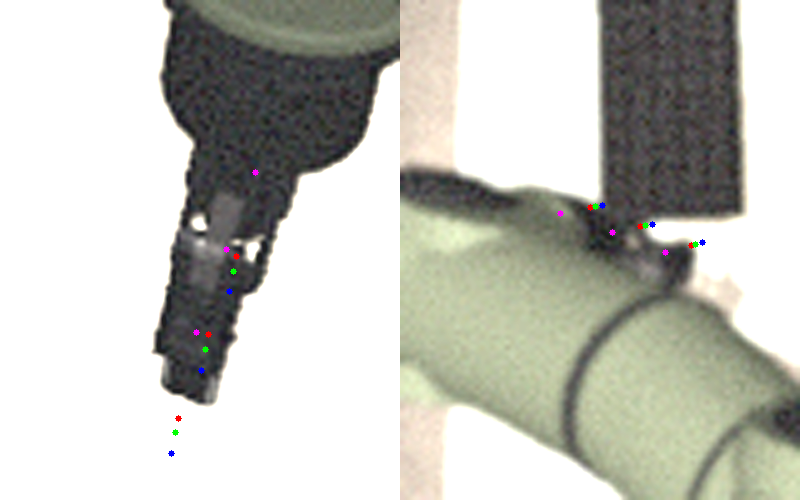

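The whole gripper, body included, appears about 20 mm off from the reported pose, while the bench features fit. A single view can't separate a height error from a y error. I'll back off and touch the bare base plate (z 0.012) gently between the strips with the fingers shut, to measure the real tip height.

{"name": "step_arm", "arguments": {
  "targets": [
    [[-2.5,0.5,0,0,0,0,1],[-5,1,0,0,0,0,1],[-6,-2,0,0,0,0,0.5],[-6,-5,0,0,0,0,0],[-5.5,-7.5,0,0,0,0,0],[-4.7,-8.2,0,0,0,0,0],[-3.7,-8.4,0,0,0,0,0],[-2.7,-8.6,0,0,0,0,0],[-2.7,-8.6,0,0,0,0,0]]
  ],
  "grip_force": 20
}}

```text
clock: 3.95
position: [0.5501, -0.0517, 0.0734]
tool_rot: [1.577, 1.372, 0.247]
force: [0.8, 0.5, -0.2]
grip_width: 0.0
```

Run:
```python
from h import *
s=bot.observe(); p=s['position']; print(s['clock'],p,s['force'],s['grip_width'])
x=goalR(.2); a=cv2.convertScaleAbs(eyes.grab_frame('side')[:,:,::-1][190:280,270:390],alpha=1.5,beta=20)
a=cv2.resize(a,None,fx=6,fy=6,interpolation=cv2.INTER_CUBIC)
for d,c in((0,(0,0,255)),(.022,(255,0,0))):
  q=(proj('side',p+d*x)-[270,190])*6; print(q); cv2.circle(a,tuple(int(v) for v in q),3,c,-1)
cv2.imwrite('pics/v6.png',a)
```

```text
3.95 [ 0.55011057 -0.05171257  0.07338587] [ 0.78327342  0.46403156 -0.18917747] 3.705674264241972e-05
[368.29975955 195.12760999]
[360.43014413 227.39310355]
```

View pics/v6.png

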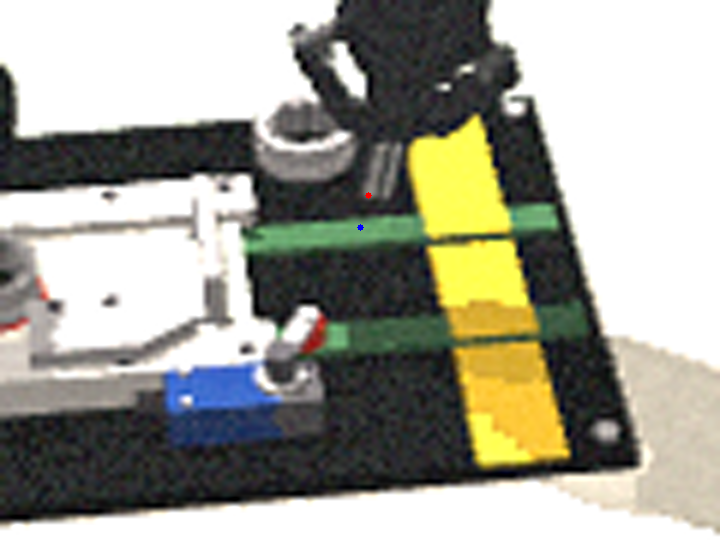

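{"name": "step_arm", "arguments": {
  "targets": [
    [[1,-0.2,0,0,0,0,0],[2,-0.4,0,0,0,0,0],[2.6,-0.5,0,0,0,0,0],[3.1,-0.6,0,0,0,0,0],[3.4,-0.7,0,0,0,0,0]]
  ]
}}

```text
clock: 4.5
position: [0.55, -0.0519, 0.0387]
tool_rot: [1.577, 1.372, 0.246]
force: [0.2, 0.2, 0.5]
grip_width: -0.0001
```

{"name": "step_arm", "arguments": {
  "targets": [
    [[0.3,-0.06,0,0,0,0,0],[0.6,-0.12,0,0,0,0,0],[0.6,-0.12,0,0,0,0,0]]
  ]
}}

```text
clock: 4.8
position: [0.5499, -0.0519, 0.0323]
tool_rot: [1.577, 1.372, 0.247]
force: [-0.2, -0.4, -0.1]
grip_width: 0.0001
```

{"name": "step_arm", "arguments": {
  "targets": [
    [[0.4,-0.08,0,0,0,0,0],[0.8,-0.16,0,0,0,0,0],[0.8,-0.16,0,0,0,0,0]]
  ]
}}

```text
clock: 5.1
position: [0.5496, -0.0518, 0.0236]
tool_rot: [1.579, 1.372, 0.248]
force: [0.4, -0.8, -1.0]
grip_width: 0.0001
```

Run:
```python
from h import *
s=bot.observe(); p=s['position']; print(s['clock'],p,s['force'],s['grip_width'])
x=goalR(.2); a=cv2.convertScaleAbs(eyes.grab_frame('side')[:,:,::-1][190:280,270:390],alpha=1.5,beta=20)
a=cv2.resize(a,None,fx=6,fy=6,interpolation=cv2.INTER_CUBIC)
for d,c in((0,(0,0,255)),(.022,(255,0,0))):
  q=(proj('side',p+d*x)-[270,190])*6; print(q); cv2.circle(a,tuple(int(v) for v in q),3,c,-1)
cv2.imwrite('pics/v7.png',a)
```

```text
5.1 [ 0.54963579 -0.05182054  0.02359222] [ 0.39844848 -0.82612322 -1.03557673] 0.00010702349229954107
[369.44569172 267.48219702]
[361.69861496 298.72113565]
```

View pics/v7.png

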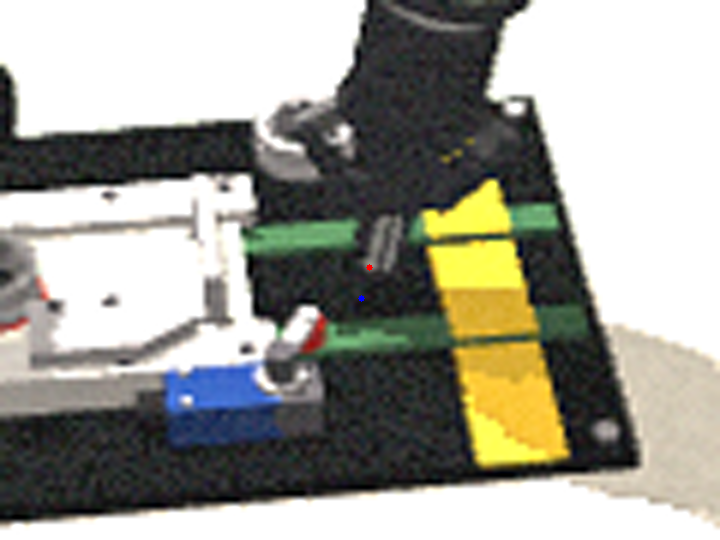

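{"name": "step_arm", "arguments": {
  "targets": [
    [[0.3,-0.06,0,0,0,0,0],[0.5,-0.1,0,0,0,0,0],[0.5,-0.1,0,0,0,0,0]]
  ]
}}

```text
clock: 5.45
position: [0.5496, -0.0518, 0.0184]
tool_rot: [1.579, 1.373, 0.248]
force: [0.6, 0.1, 0.8]
grip_width: -0.0001
```

{"name": "step_arm", "arguments": {
  "targets": [
    [[0.2,-0.04,0,0,0,0,0],[0.4,-0.08,0,0,0,0,0]]
  ]
}}

```text
clock: 5.65
position: [0.5496, -0.0518, 0.0143]
tool_rot: [1.579, 1.373, 0.248]
force: [0.8, 0.1, 0.3]
grip_width: -0.0
```

{"name": "step_arm", "arguments": {
  "targets": [
    [[0.2,-0.04,0,0,0,0,0],[0.3,-0.06,0,0,0,0,0]]
  ]
}}

```text
clock: 5.85
position: [0.5495, -0.0518, 0.0109]
tool_rot: [1.579, 1.373, 0.248]
force: [-0.0, 0.3, 0.2]
grip_width: 0.0001
```

{"name": "step_arm", "arguments": {
  "targets": [
    [[0.15,-0.03,0,0,0,0,0],[0.25,-0.05,0,0,0,0,0]]
  ]
}}

```text
clock: 6.05
position: [0.5495, -0.0519, 0.0082]
tool_rot: [1.579, 1.373, 0.248]
force: [1.1, -0.2, 0.8]
grip_width: 0.0002
```

Run:
```python
from h import *
s=bot.observe(); p=s['position']; print(s['clock'],p,s['force'])
x=goalR(.2); f=eyes.grab_frame('side')[:,:,::-1]; t=eyes.grab_frame('top')[:,:,::-1]
a=cv2.resize(cv2.convertScaleAbs(f[190:280,290:390],alpha=1.7,beta=25),None,fx=6,fy=6,interpolation=cv2.INTER_CUBIC)
for d,c in((0,(0,0,255)),(.022,(255,0,0))):
  q=(proj('side',p+d*x)-[290,190])*6; print(q); cv2.circle(a,tuple(int(v) for v in q),3,c,-1)
cv2.imwrite('pics/v8.png',a)
cv2.imwrite('pics/v8t.png',cv2.resize(t[90:290,220:420],None,fx=3,fy=3,interpolation=cv2.INTER_CUBIC))
```

```text
6.05 [ 0.54948452 -0.05186622  0.00822991] [ 1.07464413 -0.2066084   0.79360612]
[249.80340882 289.31257323]
[242.09327396 320.24554705]
```

View pics/v8.png

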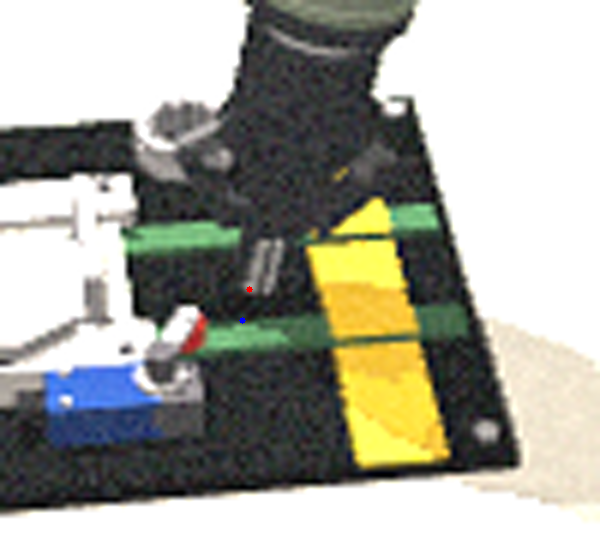

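View pics/v8t.png

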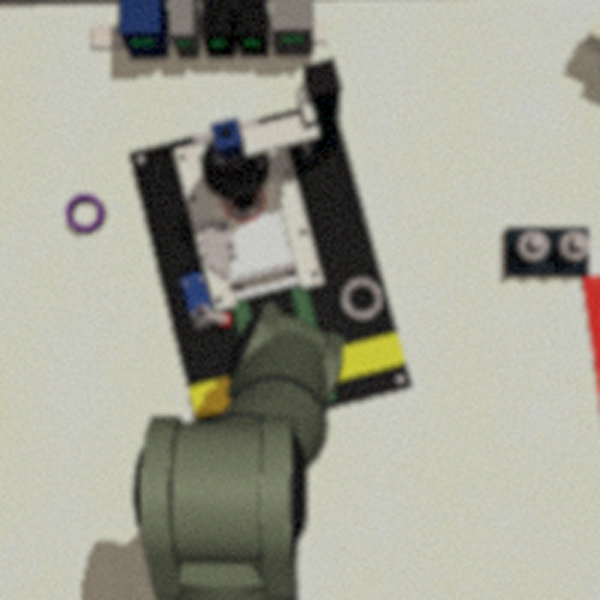

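{"name": "step_arm", "arguments": {
  "targets": [
    [[0.15,-0.03,0,0,0,0,0],[0.3,-0.06,0,0,0,0,0]]
  ]
}}

```text
clock: 6.35
position: [0.5496, -0.0518, 0.0054]
tool_rot: [1.579, 1.372, 0.248]
force: [-8.6, -0.6, 33.4]
grip_width: -0.0002
```

{"name": "step_arm", "arguments": {
  "targets": [
    [[0.15,-0.03,0,0,0,0,0],[0.3,-0.06,0,0,0,0,0]]
  ]
}}

```text
clock: 6.55
position: [0.5497, -0.0519, 0.0046]
tool_rot: [1.581, 1.371, 0.25]
force: [-36.2, 0.6, 108.1]
grip_width: 0.0002
```

Contact came at about TCP z 0.006, so the real tip is about 28 mm above where the reported pose puts it. The surface is stiff and the force rose fast, so I'm retreating straight away.

{"name": "step_arm", "arguments": {
  "targets": [
    [[-0.4,0.08,0,0,0,0,0]]
  ]
}}

```text
clock: 6.65
position: [0.5498, -0.0519, 0.0094]
tool_rot: [1.582, 1.37, 0.25]
force: [-0.2, 0.2, 1.1]
grip_width: 0.0001
```

Run:
```python
from h import *
s=bot.observe(); p=s['position']; print(s['clock'],p,s['force'])
tip=S1;u=(290+(265+.5)/6-.5,190+(292+.5)/6-.5)
o,d=ray('side',u)
for z in(.012,.014,.016): print(z,onz('side',u,z))
x=goalR(.2); pz=np.array([.5495,-.0519,.0082]); print('FK tip',pz+.022*x)
R=Ro.from_euler('xyz',s['tool_rot']).as_matrix(); print(R.round(3))
a=eyes.grab_frame('side')[:,:,::-1]
cv2.imwrite('pics/v9.png',cv2.resize(cv2.convertScaleAbs(a[190:280,290:390],alpha=1.7,beta=25),None,fx=6,fy=6,interpolation=cv2.INTER_CUBIC))
```

```text
6.65 [ 0.54977144 -0.05193095  0.00937913] [-0.24890557  0.23711093  1.09495128]
0.012 [ 0.5419898  -0.04785715  0.012     ]
0.014 [ 0.54171216 -0.04539165  0.014     ]
0.016 [ 0.54143453 -0.04292614  0.016     ]
FK tip [ 0.5537469  -0.05086701 -0.01336146]
[[ 0.193  0.952  0.237]
 [ 0.049  0.232 -0.971]
 [-0.98   0.199 -0.002]]
```

View pics/v9.png

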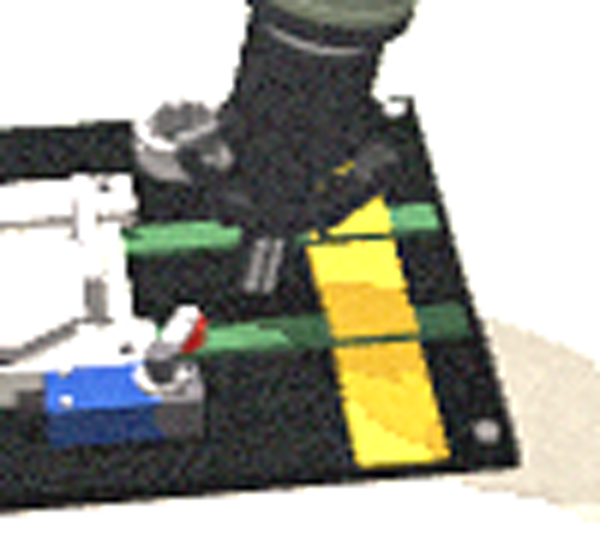

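The touch puts the real gripper about 29 mm behind the reported TCP along tool x, with about 3.5 mm along station -x. The apparent y shift is just half the pad width on the near face. I'll apply this correction and plan the grasp again.

```bash
cat >> h.py <<'E'
def gtcp(back=0,tilt=.2):
    x=goalR(tilt); return BAR+.026*x+.0035*SX-back*x
E
python3 - <<'E'
from h import *
print(gtcp(), plan(gtcp(.08),.2,-1),plan(gtcp(),.2,-1))
E
```

```text
[ 0.64601991 -0.029752    0.03651827] (array([-8.63, 10.19,  0.09]), array([ 0.   , -0.002, -0.001])) (array([-0.63, 10.18,  0.11]), array([ 0.   , -0.002, -0.001]))
```

{"name": "step_arm", "arguments": {
  "targets": [
    [[-3.5,0.5,0,0,0,0,0.3],[-7,1.5,0,0,0,0,1],[-8.6,4.5,0.1,0,0,0,1],[-8.6,8,0.1,0,0,0,1],[-8.6,10.2,0.1,0,0,0,1],[-7,10.2,0.1,0,0,0,1],[-5,10.2,0.1,0,0,0,1],[-3,10.2,0.1,0,0,0,1],[-1.5,10.2,0.1,0,0,0,1],[-1.5,10.2,0.1,0,0,0,1]]
  ]
}}

```text
clock: 7.7
position: [0.6431, -0.0301, 0.0426]
tool_rot: [1.585, 1.373, 0.253]
force: [-0.4, 0.0, 0.3]
grip_width: 0.0852
```

Run:
```python
from h import *
s=bot.observe(); p=s['position']; print(s['clock'],p,s['force'],plan(gtcp(),.2,-1))
a=eyes.grab_frame('side')[:,:,::-1]
cv2.imwrite('pics/v10.png',cv2.resize(cv2.convertScaleAbs(a[190:270,260:350],alpha=1.5,beta=25),None,fx=7,fy=7,interpolation=cv2.INTER_CUBIC))
```

```text
7.7 [ 0.64311942 -0.03013262  0.04264186] [-0.42307716  0.04322101  0.32252638] (array([0.66, 0.16, 0.03]), array([ 0.   , -0.003,  0.002]))
```

View pics/v10.png

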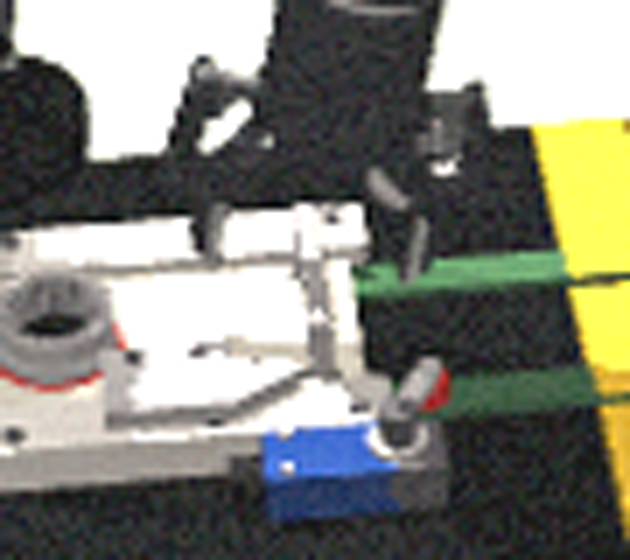

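Now the finger tips at (215,255) and (413,275) straddle the bar at (312,265) symmetrically. I'll lower the last 6 mm and close gently.

{"name": "step_arm", "arguments": {
  "targets": [
    [[0.35,0.1,0,0,0,0,1],[0.65,0.15,0,0,0,0,1],[0.65,0.15,0,0,0,0,0.5],[0.65,0.15,0,0,0,0,0.3],[0.65,0.15,0,0,0,0,0],[0.65,0.15,0,0,0,0,0],[0.65,0.15,0,0,0,0,0]]
  ],
  "grip_force": 25
}}

```text
clock: 8.45
position: [0.6452, -0.0298, 0.0376]
tool_rot: [1.585, 1.373, 0.254]
force: [-44.5, -11.1, 6.6]
grip_width: 0.0122
```

Run:
```python
from h import *
s=bot.observe(); p=s['position']; print(s['clock'],p,s['force'],s['grip_width'])
R=Ro.from_euler('xyz',s['tool_rot']).as_matrix(); print('out 13cm in tool',(R.T@(-SX*13.1)).round(2))
a=eyes.grab_frame('side')[:,:,::-1]
cv2.imwrite('pics/v11.png',cv2.resize(cv2.convertScaleAbs(a[190:270,260:350],alpha=1.5,beta=25),None,fx=7,fy=7,interpolation=cv2.INTER_CUBIC))
```

```text
8.45 [ 0.64517539 -0.02984852  0.03759633] [-44.46132846 -11.10815256   6.55493267] 0.012188839194003395
out 13cm in tool [-2.570e+00 -1.285e+01 -1.000e-02]
```

View pics/v11.png

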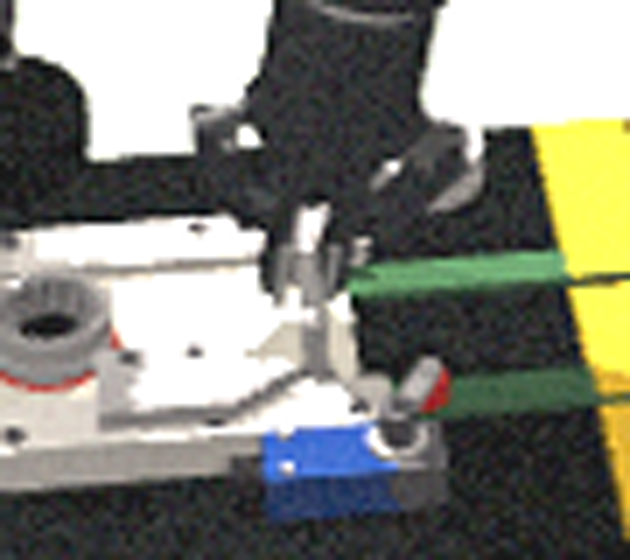

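The bar is held (width 12.2 mm), but closing off-centre pushes the carrier inward with 45 N. I'll ease outward first.

{"name": "step_arm", "arguments": {
  "targets": [
    [[-0.05,-0.25,0,0,0,0,0]]
  ]
}}

```text
clock: 8.6
position: [0.6419, -0.0306, 0.0374]
tool_rot: [1.587, 1.375, 0.255]
force: [5.4, 1.3, -1.5]
grip_width: 0.0108
```

{"name": "step_arm", "arguments": {
  "targets": [
    [[-0.1,-0.5,0,0,0,0,0],[-0.3,-1.5,0,0,0,0,0],[-0.5,-2.45,0,0,0,0,0]]
  ]
}}

```text
clock: 8.9
position: [0.6169, -0.0366, 0.0375]
tool_rot: [1.587, 1.375, 0.255]
force: [3.1, 1.1, -5.1]
grip_width: 0.0108
```

```bash
cat > q.py <<'E'
import sys
from h import *
s=bot.observe(); p=s['position']; f=s['force']; print(s['clock'],p,f,'SX,SY:',f@SX,f@SY,s['grip_width'],'moment',s['moment'].round(2))
P0=np.array([.6452,-.0298,.0376]); print('moved SX,SY,z',(p-P0)@SX,(p-P0)@SY,p[2]-P0[2])
R=Ro.from_euler('xyz',s['tool_rot']).as_matrix(); print('unit out',(R.T@-SX).round(3))
P1=P0-.131*SX; P1[2]=.0376; print('to goal',(R.T@(P1-p)*100).round(2))
a=eyes.grab_frame('side')[:,:,::-1]
cv2.imwrite(f'pics/{sys.argv[1]}.png',cv2.resize(cv2.convertScaleAbs(a[190:280,260:380],alpha=1.5,beta=25),None,fx=6,fy=6,interpolation=cv2.INTER_CUBIC))
E
python3 q.py w1
```

```text
8.9 [ 0.61692687 -0.03660227  0.03750431] [ 3.10015122  1.13474681 -5.08623711] SX,SY: 3.280512255183381 0.36990166282477527 0.010795221992233824 moment [ 0.   -0.2  -0.01]
moved SX,SY,z -0.029079811006159945 7.257983010258367e-05 -9.569163822970711e-05
unit out [-0.195 -0.981 -0.001]
to goal [-1.99 -9.99  0.  ]
```

View pics/w1.png

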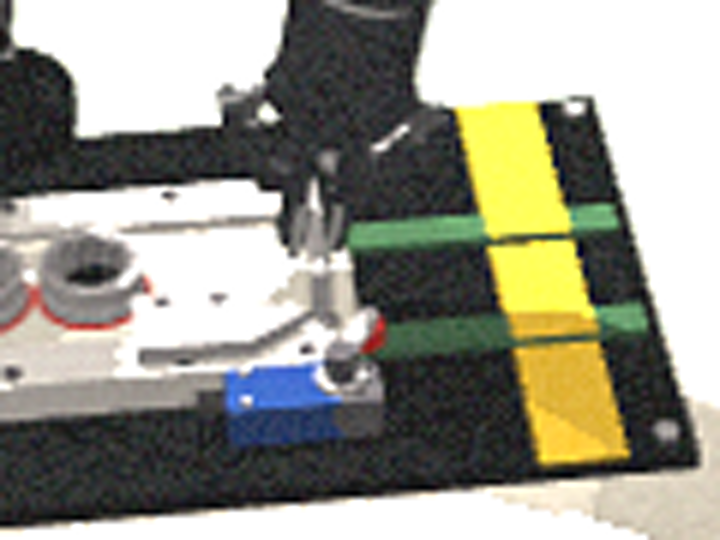

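The carrier is following straight: drag 3 to 5 N, sideways force under 1 N. Continuing.

{"name": "step_arm", "arguments": {
  "targets": [
    [[-0.2,-1,0,0,0,0,0],[-0.4,-2,0,0,0,0,0],[-0.6,-3,0,0,0,0,0],[-0.8,-4,0,0,0,0,0]]
  ]
}}

```text
clock: 9.35
position: [0.5749, -0.0471, 0.0376]
tool_rot: [1.588, 1.376, 0.255]
force: [3.3, 1.3, -4.4]
grip_width: 0.011
```

```bash
python3 q.py w2
```

```text
9.35 [ 0.57491976 -0.04712943  0.03755436] [ 3.26390676  1.3353009  -4.40832181] SX,SY: 3.4870280261805817 0.5260716169566308 0.01102354266346428 moment [-0.01 -0.24  0.04]
moved SX,SY,z -0.0723848639001983 -0.0002282741693026522 -4.5638748103100923e-05
unit out [-0.194 -0.981  0.   ]
to goal [-1.14 -5.75 -0.02]
```

View pics/w2.png

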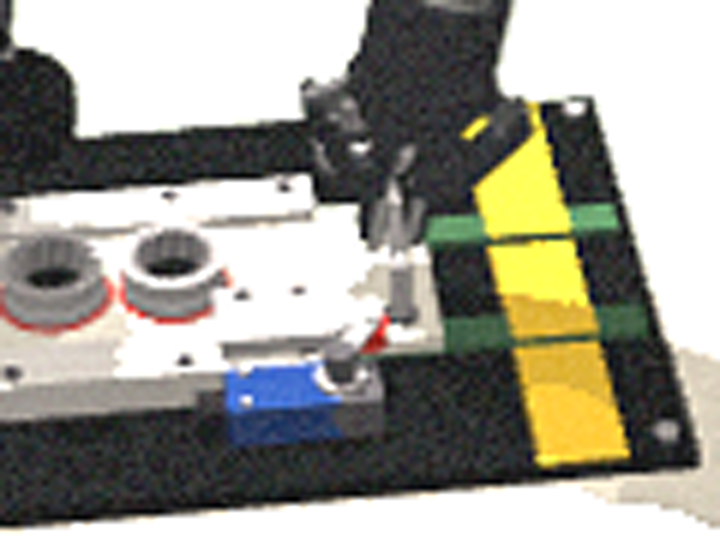

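{"name": "step_arm", "arguments": {
  "targets": [
    [[-0.15,-0.8,0,0,0,0,0],[-0.3,-1.6,0,0,0,0,0],[-0.5,-2.4,0,0,0,0,0],[-0.6,-3,0,0,0,0,0]]
  ]
}}

```text
clock: 9.8
position: [0.5431, -0.0552, 0.0377]
tool_rot: [1.588, 1.377, 0.255]
force: [4.5, -0.2, -4.0]
grip_width: 0.0111
```

```bash
python3 q.py w3
```

```text
9.8 [ 0.5431263  -0.05519812  0.03766898] [ 4.49134722 -0.17868806 -3.95315753] SX,SY: 4.321874901272816 -1.2351221126378746 0.011084375236839599 moment [-0.16 -0.42 -0.07]
moved SX,SY,z -0.10518458552527359 -0.0005542286146935752 6.898292442037574e-05
unit out [-0.192 -0.981  0.001]
to goal [-0.49 -2.53 -0.05]
```

View pics/w3.png

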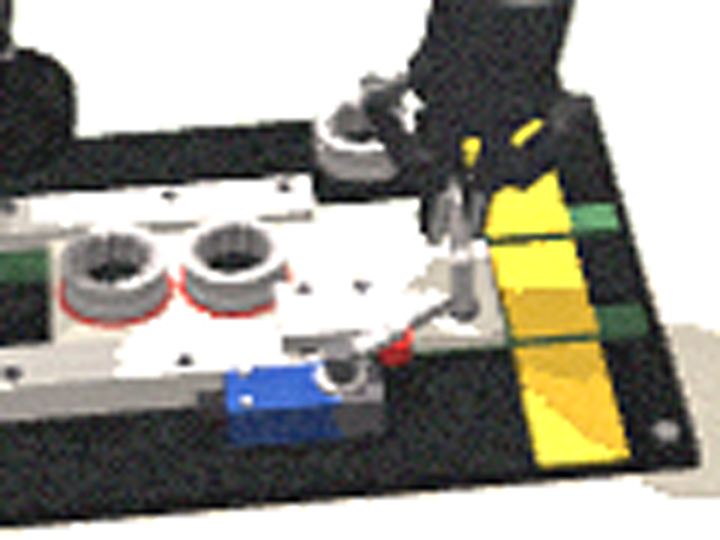

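The lever is being pushed aside and the front edge (crop x about 500) is just reaching the band. There is 2.6 cm left.

{"name": "step_arm", "arguments": {
  "targets": [
    [[-0.15,-0.8,0,0,0,0,0],[-0.3,-1.6,0,0,0,0,0],[-0.45,-2.3,0,0,0,0,0],[-0.5,-2.55,0,0,0,0,0],[-0.5,-2.55,0,0,0,0,0]]
  ]
}}

```text
clock: 10.35
position: [0.5161, -0.0619, 0.0374]
tool_rot: [1.592, 1.379, 0.257]
force: [-3.1, -2.9, -2.8]
grip_width: 0.0108
```

```bash
python3 q.py w4
```

```text
10.35 [ 0.51609921 -0.06188823  0.03739365] [-3.13308108 -2.89449298 -2.75442271] SX,SY: -3.7284120558268707 -2.072011150102211 0.010819901561485558 moment [-0.59  0.9  -0.1 ]
moved SX,SY,z -0.13302715611360325 -0.0006671594475454082 -0.00020634842275223803
unit out [-0.19  -0.982  0.002]
to goal [ 0.02  0.2  -0.07]
```

View pics/w4.png

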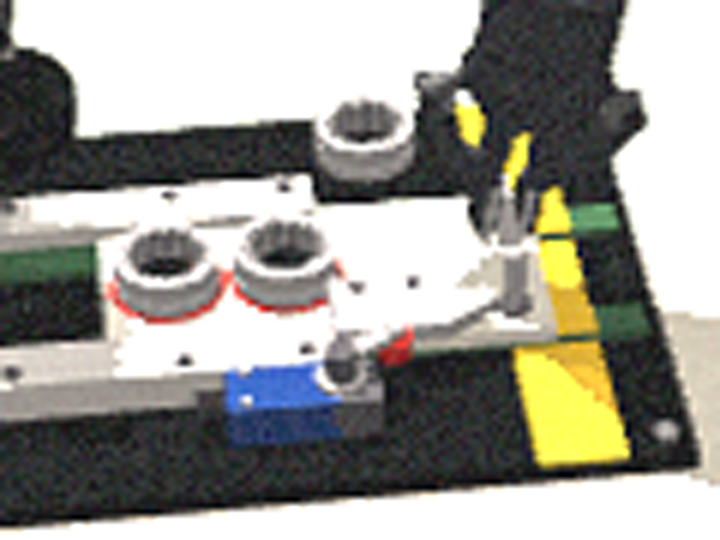

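The front edge (crop 550,335) lies mid-band, the roller is on the cam's flat and both sleeves sit in their red rings. I'll release, with a partial opening first.

{"name": "step_arm", "arguments": {
  "targets": [
    [[0,0,0,0,0,0,0.2],[0,0,0,0,0,0,0.45],[0,0,0,0,0,0,0.5],[0,0,0,0,0,0,0.5]]
  ]
}}

```text
clock: 10.8
position: [0.5163, -0.0618, 0.0374]
tool_rot: [1.592, 1.379, 0.258]
force: [-0.5, 0.7, 0.2]
grip_width: 0.0425
```

```bash
python3 q.py w5
```

```text
10.8 [ 0.51628426 -0.06175826  0.03738882] [-0.46610164  0.65684495  0.17933202] SX,SY: -0.29765650390335757 0.7483960396725041 0.04254991279883132 moment [-0.06  0.18 -0.02]
moved SX,SY,z -0.13281663138777766 -0.0005846023100600289 -0.0002111791406544869
unit out [-0.19  -0.982  0.002]
to goal [ 0.01  0.18 -0.06]
```

View pics/w5.png

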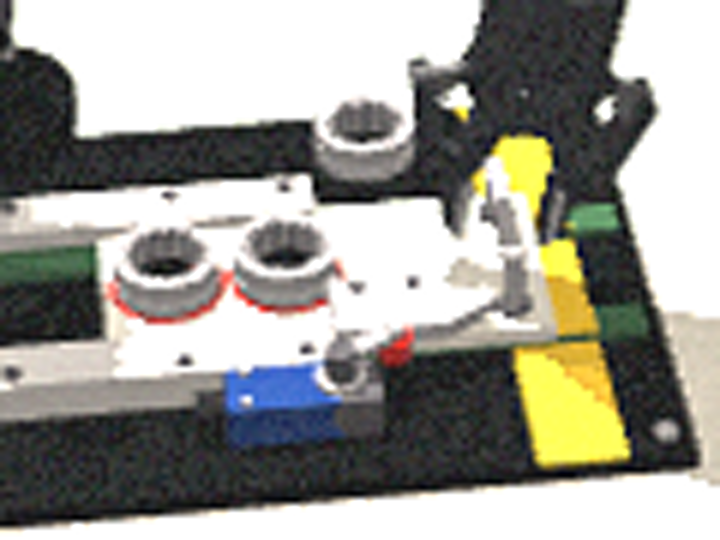

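Free of the bar. Withdrawing along the tool axis.

{"name": "step_arm", "arguments": {
  "targets": [
    [[-1,0,0,0,0,0,0.5],[-2.5,0,0,0,0,0,0.5],[-4.5,0,0,0,0,0,0.5],[-7,0,0,0,0,0,0.5],[-10,0,0,0,0,0,0.5],[-13,0,0,0,0,0,0.5],[-16,-2,0,0,0,0,0.5],[-18,-5,0,0,0,0,0.5],[-18,-8,0,0,0,0,0.5],[-18,-8,0,0,0,0,0.5]]
  ]
}}

```text
clock: 11.85
position: [0.4035, -0.0894, 0.1993]
tool_rot: [1.599, 1.379, 0.263]
force: [-0.3, -0.2, -0.3]
grip_width: 0.0429
```

```bash
python3 q.py w6
python3 - <<'E'
from h import *
t=eyes.grab_frame('top')[:,:,::-1]
cv2.imwrite('pics/w6t.png',cv2.resize(t[110:250,250:380],None,fx=4,fy=4,interpolation=cv2.INTER_CUBIC))
E
```

```text
11.85 [ 0.40352872 -0.08936966  0.19934046] [-0.30127148 -0.23925556 -0.31056577] SX,SY: -0.34928266482972653 -0.16127413883910666 0.04289083099535022 moment [-0.05  0.18  0.01]
moved SX,SY,z -0.24890352650930445 -0.0007648411001103108 0.1617404571493278
unit out [-0.19  -0.982  0.003]
to goal [18.12  8.5  -0.03]
```

View pics/w6.png

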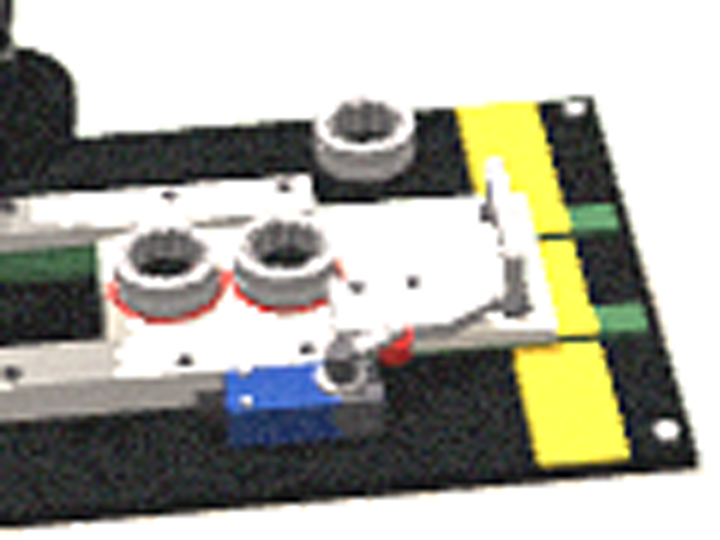

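View pics/w6t.png

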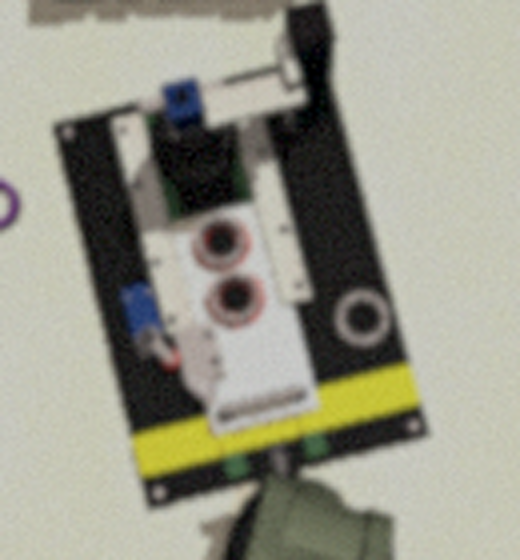

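Run:
```python
from h import *
t=np.array([.667,-.022,0]); q=lambda x,y:((x+.5)/4-.5+250,(y+.5)/4-.5+110)
for u in((213,434),(319,408)): print('front',(onz('top',q(*u),.028)-t)@SX)
for u in((136,455),(420,385)): print('band',(onz('top',q(*u),.012)-t)@SX)
s=lambda x,y:((x+.5)/6-.5+260,(y+.5)/6-.5+190)
for u in((556,340),): print('front side bottom',(onz('side',s(*u),.018)-t)@SX)
```

```text
front -0.1784622088786912
front -0.18021919797125868
band -0.17821406886748983
band -0.1826137452193183
front side bottom -0.18039748349511553
```

The front edge is within about 3 mm of the band's middle (-0.179 against -0.180 in station x). It is straight, and everything is clear.

```bash
python3 -c "
from workcell import bot
print(bot.job_done())"
```

```text
the job is handed in; nothing more can be done
None
```

I drew the carrier about 131 mm straight out by its bow handle, let go of it, backed the arm clear and handed the job in at about 12 s.

**Last checks, from the camera images:**
- **Position:** the front edge is within about 3 mm of the middle of the yellow band, and its two ends agree to 2 mm, so the carrier is straight in the channel.
- **Lever:** the roller stands on the cam's flat. I judged this by eye and did not measure the lever angle.
- **Sleeves:** both sit in their nests, and spare sleeve_c has not visibly moved. I did not recheck the sleeves, shafts, scanner and mouse farther off, but the arm did not go near them at working height.
- **Pull:** drag stayed at about 3–5 N and sideways force at about 2 N or less, so nothing bound.

**What disagreed or went badly:**
- **Tool position:** the real gripper sits about 29 mm behind the reported TCP along the tool axis. I saw this in the images, confirmed it by touching the bare base plate, and corrected the grasp for it.
- **Touch force:** that touch peaked at about 108 N at the wrist, close to the 120 N limit. I had sent two downward moves together without checking the force in between.
- **Grip push:** closing on the bar slightly off-centre pushed the carrier inward with about 45 N at the wrist, against the 60 N limit for the carrier on the channel. I eased this off before pulling.

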